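# Snap the inspection torch into its charging dock

## Task

Put the inspection torch back on charge: pick it up off the desk, hold it level over the charging dock with its tail towards the dock's end block, where the lead comes in, and press it straight down into the two spring clips until both have snapped over its steel ends and it sits fully home, then let go. Leave the card slab, the loupe and the card box where they are.

Things in the scene. Friction and masses are not known exactly. Their poses are not given: they have to be found in the camera images.
- torch_center (a point): Centre of the loose inspection torch (0.13 to 0.27 kg, 162 mm long), mid-way along and half-way up its black flat-sided grip, a box 84 (x) x 34 (y) x 32 (z) mm with ribbed sides and a small switch on top. It starts lying level on the desk, this point 16 mm up. x runs along the torch to the lens, z up. Grasp it here, across the 34 mm width.
- torch_lens (a point): Middle of the torch's glass lens face, 90 mm from its centre along +x. From the centre: grip to +42 mm, then the round steel neck, 24 mm diameter, to +66, then the black bezel flaring to 32 mm diameter, to +90.
- torch_tail (a point): Middle of the torch's tail face, 72 mm from its centre along -x. From -42 to -72 mm the torch is a plain round steel end, 24 mm diameter, with chamfered rims.
- dock_seat (a point): Where the torch's centre lies when fully home in the charging dock, 32 mm above the desk; x runs along the dock to where the lens must point, z up. The dock is screwed to the desk. Black base plate: x -101 to +75, y -26 to +26, top 24 mm below this point. Clips at x -54 and +54. The seated torch's x agrees with this x; its roll about x does not matter.
- tail_clip (a point): On the seated axis in the clip that takes the steel tail end; axes as dock_seat. The clip is a U of spring steel, open upwards, 14 mm long in x (5 mm of play either way). Gap between its two sprung leaves: 32 mm at the flared lips 24 mm above this point, 16 mm at the throat 9 mm above it, 26 mm at this height. A fixed saddle stops the torch 12 mm below.
- neck_clip (a point): On the seated axis in the clip that takes the steel neck, same as the tail clip. Pushed down, the 24 mm steel first meets the lips with its axis about 20 mm above home and parts the leaves; the push is greatest, about 12 to 20 N for both clips together, some 15 mm above home, then fades as the leaves close over the steel. Home, the torch stands on the saddles and goes no lower.
- end_block (a point): Middle of the top of the dock's end block, a black block 23 (x) x 44 (y) mm, 47 mm high above the desk, at the tail end of the dock, where the charging lead comes in. 6 mm remain between it and the tail of a torch lying mid-way; the longer lens end would foul it. The steel clips are the charging contacts.
- slab: Bystander: clear plastic card slab, 83 (x) x 136 (y) x 8 mm, loose, flat on the desk beyond the work; origin at the middle of its underside.
- loupe: Bystander: black loupe standing upright, 44 mm diameter, 42 mm high, loose, on the desk between the robot and the work; origin at the middle of its underside.
- card_box: Bystander: open white box of sleeved cards, 240 (x) x 105 (y) x 95 mm, 1.6 kg, loose, on the left of the desk; origin at the middle of its underside.

How it is judged:
By the outcome, as a careful person would: the job done as asked, in the order asked, and still so for the second after the job is handed in, with the robot touching nothing.
It also fails if it takes over 48 s, if anything falls off the work surface, if the arm or the gripper's body presses on something with over 40 N, if the wrist force passes 120 N, or if a joint passes its speed limit or range.

## Robot

A 6-joint arm with a two-finger parallel gripper is mounted at the origin on the work surface. World frame = base frame: x ahead of the robot, y to its left, z up, the work surface at z = 0. Lengths are in m, angles in rad, forces in N, time in s.
With the tool pointing down it reaches from about 0.3 to 0.825 m from the base axis. Payload 5.4 kg.
Tool frame: the origin (TCP) lies at the very end of the fingers, on their centre line; the grasp point (between the pads) lies 19 mm behind it; z points along the fingers, x is the direction in which the jaws open and shut, and the axes are right-handed (so a half turn about z gives the same grasp; the last joint's range is limited). The gripper opens to 92 mm and grips with 3 to 60 N. Pads are 20 mm wide; open, the fingers measure 128 mm over their backs; the gripper's body (75 mm by 189 mm) begins 69 mm behind the grasp point.
Start: joints at [0.898, 0.158, 1.597, -0, 1.386, -0.21], TCP at [0.257, 0.514, 0.215] pointing down, gripper open.
Joint ranges: [-2.91, 2.91], [-0.94, 2.29], [0.18, 2.7], [-1.29, 4.43], [0.17, 2.64], [-3, 3]. Speed limits (rad/s): [2.57, 2.57, 3.14, 3.14, 3.14, 3.14].

## Interface

Orientations are given as a rotation vector (axis times angle).
In Python, from workcell import bot gives the robot as it stands. Calls block until the motion is done:
- bot.goto(position, orientation): joint-space move of the TCP to a pose.
- bot.line_to(position, rot=None, max_speed=0.15): straight line of the TCP; rot=None keeps the orientation; max_speed is the mean speed in m/s.
- bot.set_joints(angles): joint-space move.
- bot.set_gripper(opening, newtons=None): opening from 0.0 (shut) to 1.0 (fully open); newtons is the grip in N (None keeps the last); returns when the fingers have stopped.
- bot.hold(seconds).
- bot.inverse_kinematics(position, orientation): joint angles nearest the present ones, or None.
- bot.read_camera(name): name is "scene" or "top"; returns a dict with "pixels" (480x640x3 uint8, blue, green, red), "fx", "fy", "cx", "cy" (pixels), "R" (3x3) and "t" (3): a world point X has camera coordinates R X + t. Camera axes: x right, y down, z forward; pixel columns grow to the right and rows downward; lengths in m; the calibration is good to about 2 mm. A picture is of the moment at which its call begins. There is no depth.
A pose or a line that the arm cannot do raises bot.MotionError and nothing moves.
- bot.job_done(): hands the job in, once; it reports no verdict.
Readings, each from a call of its own:
- bot.current_clock(): time.
- bot.current_joints(): joint angles.
- bot.current_joint_vel(): joint speeds.
- bot.current_effort(): joint torques, N m.
- bot.current_ee_pos(): TCP position.
- bot.current_tool_rot(): TCP orientation.
- bot.current_contact_force(): force on the tool from outside, world axes, zero at the start.
- bot.current_ft_torque(): the same for the moment, N m.
- bot.current_opening(): opening from 0.0 (shut) to 1.0 (fully open).
Only numpy, scipy, OpenCV 4.12 (cv2) and the standard library are available. Lean on these libraries where they do the work, as an engineer would, in place of code of your own. Each camera call takes 0.05 s, during which the arm holds its last target.

## Working session

There is one attempt and no reset: what is moved stays moved. The work goes in short steps, each a Python script; the robot and the scene stay as the last script left them, time stands still between calls to the robot, and variables do not carry over. Pictures are saved under pics/ and viewed, and the job is handed in when it is done.

```bash
ls; mkdir -p pics; python3 - <<'E'
from workcell import bot
import cv2,pickle
for n in("scene","top"):
    c=bot.read_camera(n); cv2.imwrite(f"pics/{n}0.png",c["pixels"]); pickle.dump(c,open(f"{n}0.pkl","wb"))
    print(n,c["fx"],c["fy"],c["cx"],c["cy"],c["R"],c["t"])
print(bot.current_clock(),bot.current_tool_rot())
E
```

```text
pics
scene 538.2910704312534 538.2910704312534 327.70682234575935 240.7349364916676 [[ 0.40274814  0.91524776  0.01074604]
 [ 0.76547392 -0.33035792 -0.55218958]
 [-0.50184023  0.23061914 -0.83364932]] [-0.36970069 -0.36179211  1.44581616]
top 561.889589800379 561.889589800379 313.7626209576245 249.77655281673617 [[ 0.01329646 -0.99986247  0.00991156]
 [-0.99802741 -0.01387899 -0.06122635]
 [ 0.06135549 -0.00907791 -0.99807469]] [0.10963797 0.60195337 1.4373183 ]
0.1 [ 2.67121728e+00  1.65240606e+00 -2.43027300e-03]
```

View pics/scene0.png

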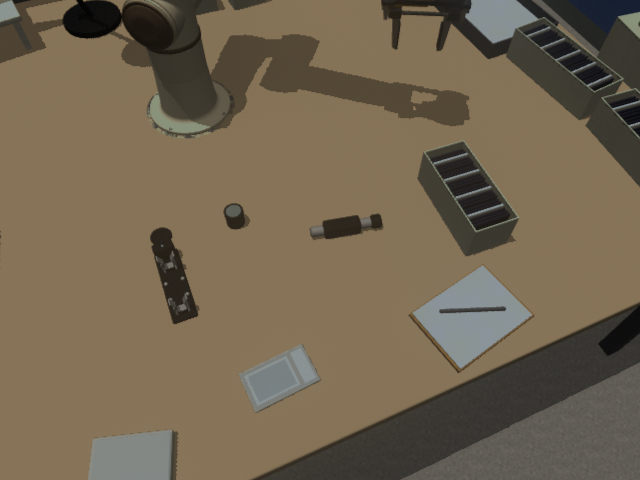

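View pics/top0.png

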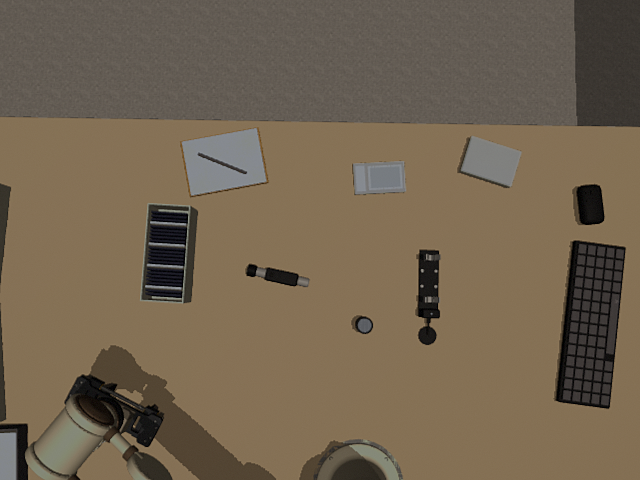

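Top view: the torch's bezel is at about (252,270) and its tail at (309,282). The dock spans (429,250) to (429,317), with the end block and lead at the bottom, near the robot. I'll zoom in to measure.

```bash
python3 - <<'E'
import cv2,pickle,numpy as np
t=pickle.load(open("top0.pkl","rb"))["pixels"]; s=pickle.load(open("scene0.pkl","rb"))["pixels"]
def z(im,x,y,w,h,k): return cv2.resize(im[y:y+h,x:x+w],None,fx=k,fy=k,interpolation=cv2.INTER_CUBIC)
g=lambda im: np.clip(im.astype(float)*1.7,0,255).astype(np.uint8)
a=z(g(t),240,255,80,40,8);b=z(g(t),400,240,60,75*60//60+35,5)
cv2.imwrite("pics/zt_torch.png",a);cv2.imwrite("pics/zt_dock.png",b)
cv2.imwrite("pics/zs_torch.png",z(g(s),300,205,90,40,8));cv2.imwrite("pics/zs_dock.png",z(g(s),140,220,70,110,5))
E
```

```text
(no output)
```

View pics/zt_torch.png

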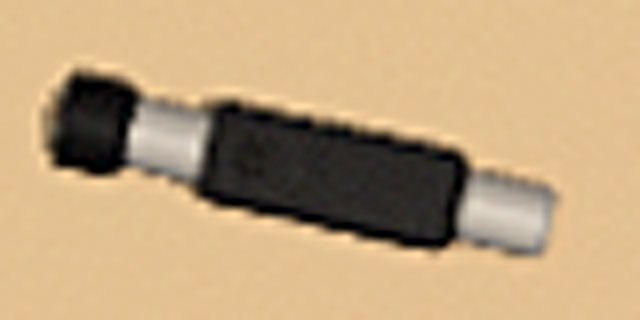

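View pics/zt_dock.png

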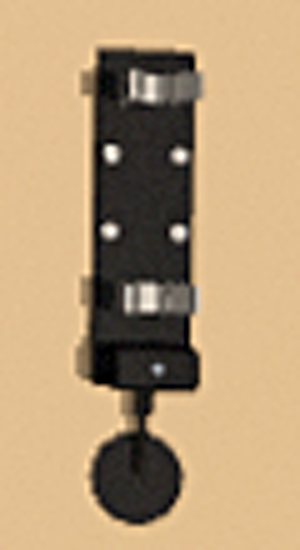

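View pics/zs_torch.png

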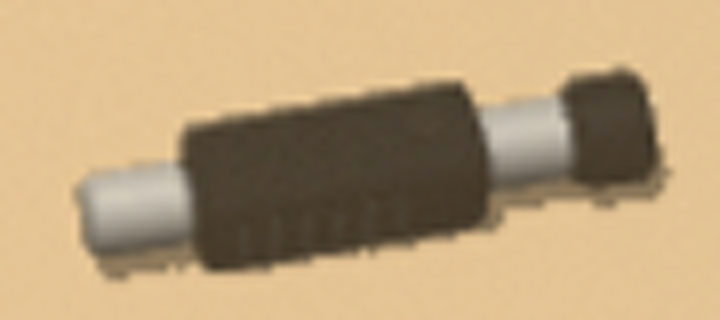

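View pics/zs_dock.png

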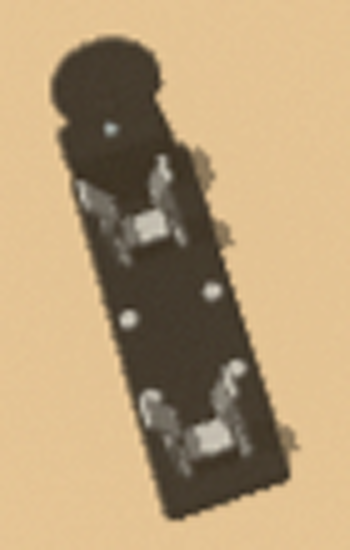

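```bash
cat > h.py <<'E'
import cv2,pickle,numpy as np
def ray(c,u,v):
    R=np.array(c["R"]);t=np.array(c["t"]); d=R.T@np.array([(u-c["cx"])/c["fx"],(v-c["cy"])/c["fy"],1.]); return -R.T@t,d
def onz(c,u,v,z):
    o,d=ray(c,u,v); return o+d*(z-o[2])/d[2]
def proj(c,X):
    p=np.array(c["R"])@X+np.array(c["t"]); return np.array([c["fx"]*p[0]/p[2]+c["cx"],c["fy"]*p[1]/p[2]+c["cy"]])
def tri(c1,p1,c2,p2):
    P=[np.array([[c["fx"],0,c["cx"]],[0,c["fy"],c["cy"]],[0,0,1]])@np.c_[c["R"],c["t"]] for c in(c1,c2)]
    X=cv2.triangulatePoints(P[0],P[1],np.float64(p1).reshape(2,1),np.float64(p2).reshape(2,1)); return (X[:3]/X[3]).ravel()
def blobs(m,off=(0,0),amin=2):
    n,l,s,ce=cv2.connectedComponentsWithStats(m.astype(np.uint8))
    return [(s[i,4],ce[i]+np.array(off),s[i,:4]) for i in range(1,n) if s[i,4]>=amin]
E
python3 - <<'E'
from h import *
C={n:pickle.load(open(n+"0.pkl","rb")) for n in("top","scene")}
for n,(x,y,w,h) in {"top":(240,255,80,40),"scene":(300,205,90,40)}.items():
    im=C[n]["pixels"][y:y+h,x:x+w]; hsv=cv2.cvtColor(im,cv2.COLOR_BGR2HSV)
    print(n,C[n]["R"].T@-C[n]["t"])
    st=(hsv[...,1]<70)&(hsv[...,2]>75); dk=(hsv[...,2]<70)
    for nm,m in(("steel",st),("dark",dk)):
        for a,c,b in blobs(m,(x,y),15): print(nm,a,c,b,onz(C[n],*c,.016))
for n,(x,y,w,h) in {"top":(400,240,60,85),"scene":(140,220,70,110)}.items():
    im=C[n]["pixels"][y:y+h,x:x+w]; hsv=cv2.cvtColor(im,cv2.COLOR_BGR2HSV)
    st=(hsv[...,1]<85)&(hsv[...,2]>75)
    for a,c,b in blobs(st,(x,y),2): print(n,a,c,b,onz(C[n],*c,.008),onz(C[n],*c,.020),onz(C[n],*c,.047))
E
```

```text
top [0.5111208  0.13102524 1.47031974]
steel 75 [260.44 271.8 ] [16 12 10 10] [0.54158301 0.25485084 0.016     ]
steel 92 [302.83695652 281.2173913 ] [57 22 12 10] [0.51874566 0.14494468 0.016     ]
dark 114 [251.22807018 270.16666667] [ 6  9 12 13] [0.54548016 0.27871767 0.016     ]
dark 423 [281.08274232 276.61702128] [24 13 35 18] [0.52986386 0.20132069 0.016     ]
scene [ 1.1514074  -0.11458603  1.00949865]
steel 85 [365.4        221.11764706] [60 12 11  9] [0.53835276 0.26036909 0.016     ]
steel 112 [316.57142857 229.6875    ] [10 20 14 10] [0.51622445 0.14928654 0.016     ]
dark 859 [347.27939464 226.05587893] [12  9 70 25] [0.53448381 0.21679066 0.016     ]
top 31 [428.58064516 257.06451613] [26 14  7  7] [ 0.58612252 -0.18227499  0.008     ] [ 0.58550705 -0.17970401  0.02      ] [ 0.58412223 -0.17391929  0.047     ]
top 7 [439.85714286 256.14285714] [39 14  2  6] [ 0.58893881 -0.21178054  0.008     ] [ 0.58830023 -0.20896743  0.02      ] [ 0.58686341 -0.20263793  0.047     ]
top 10 [422.  270.2] [21 29  3  4] [ 0.5516055  -0.16511324  0.008     ] [ 0.55127327 -0.16268308  0.
[... 2350 characters left out ...]
0.56512339 -0.16511361  0.02      ] [ 0.58112106 -0.16373489  0.047     ]
scene 18 [169.33333333 300.27777778] [28 78  4  7] [ 0.55393511 -0.19846691  0.008     ] [ 0.56109405 -0.19746184  0.02      ] [ 0.57720166 -0.19520045  0.047     ]
scene 41 [182.26829268 306.85365854] [39 83  8  8] [ 0.57929362 -0.1779794   0.008     ] [ 0.58614871 -0.17721981  0.02      ] [ 0.60157267 -0.17551076  0.047     ]
scene 2 [173.  307.5] [33 87  1  2] [ 0.57317446 -0.19579355  0.008     ] [ 0.58010288 -0.19482052  0.02      ] [ 0.5956918 -0.1926312  0.047    ]
scene 2 [188.5 308.5] [48 88  2  2] [ 0.58802403 -0.16727362  0.008     ] [ 0.59477451 -0.16664231  0.02      ] [ 0.6099631  -0.16522188  0.047     ]
```

Both views agree to about 3–4 mm. The torch centre is about (0.529, 0.203) at yaw 78.5°, and steel-to-steel reads 112 mm against the true 111. The dock seat is about (0.531, -0.181) at yaw -0.9°, with saddle spacing 109 mm against 108. Next I'll check reachability, then grasp.

```bash
cat >> h.py <<'E'
from scipy.spatial.transform import Rotation as Ro
def down(yaw):  # tool x at angle yaw in world, z down
    x=np.array([np.cos(yaw),np.sin(yaw),0]);z=np.array([0,0,-1.]);return Ro.from_matrix(np.c_[x,np.cross(z,x),z]).as_rotvec()
E
python3 - <<'E'
from h import *
from workcell import bot
print(Ro.from_rotvec(bot.current_tool_rot()).as_matrix().round(3))
for s in(90,-90):
    for p,y in(([.529,.203,.15],78.5),([.529,.203,.003],78.5),([.531,-.181,.15],-.9),([.531,-.181,.019],-.9)):
        q=bot.inverse_kinematics(p,down(np.radians(y+s))); print(s,p,None if q is None else np.round(q,2))
E
```

```text
[[ 0.446  0.895 -0.001]
 [ 0.895 -0.446 -0.001]
 [-0.002 -0.    -1.   ]]
90 [0.529, 0.203, 0.15] [ 0.15  0.19  1.69 -0.    1.26 -2.79]
90 [0.529, 0.203, 0.003] [ 0.15  0.4   1.76 -0.    0.98 -2.79]
90 [0.531, -0.181, 0.15] [-0.54  0.18  1.7   0.    1.26 -2.1 ]
90 [0.531, -0.181, 0.019] [-0.54  0.36  1.78  0.    1.01 -2.1 ]
-90 [0.529, 0.203, 0.15] [ 0.15  0.19  1.69 -0.    1.26  0.35]
-90 [0.529, 0.203, 0.003] [ 0.15  0.4   1.76 -0.    0.98  0.35]
-90 [0.531, -0.181, 0.15] [-0.54  0.18  1.7  -0.    1.26  1.04]
-90 [0.531, -0.181, 0.019] [-0.54  0.36  1.78 -0.    1.01  1.04]
```

```bash
python3 - <<'E'
from h import *
from workcell import bot
r=down(np.radians(78.5-90))
bot.goto([.529,.203,.16],r)
c=bot.read_camera("scene");cv2.imwrite("pics/s1.png",c["pixels"]);c=bot.read_camera("top");cv2.imwrite("pics/t1.png",c["pixels"])
bot.line_to([.529,.203,.004],max_speed=.1)
print(bot.current_clock(),bot.current_ee_pos(),bot.current_contact_force())
c=bot.read_camera("scene");cv2.imwrite("pics/s2.png",cv2.resize(c["pixels"][150:300,230:430],None,fx=4,fy=4,interpolation=2))
E
```

```text
3.45 [0.52958512 0.20310427 0.00467852] [0.50940365 0.14962201 0.14666872]
```

View pics/s2.png

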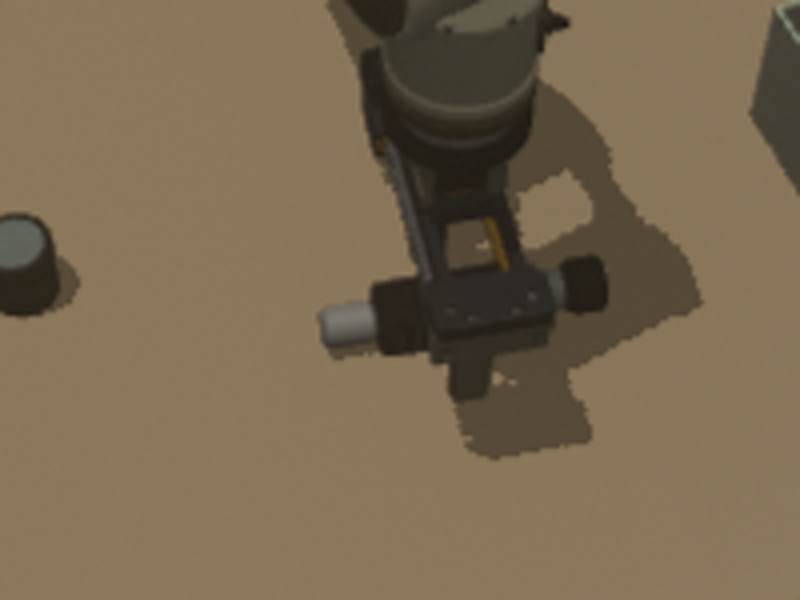

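The fingers straddle the torch grip near its middle, with the tail visible at the left. I'll close, lift and carry it over the dock.

```bash
python3 - <<'E'
from h import *
from workcell import bot
bot.set_gripper(0.0,50)
print(bot.current_opening()*92,bot.current_ee_pos(),bot.current_contact_force(),bot.current_ft_torque())
bot.line_to([.529,.203,.16],max_speed=.15)
bot.hold(.2)
print(bot.current_opening()*92,bot.current_contact_force(),bot.current_ft_torque())
bot.goto([.531,-.181,.15],down(np.radians(-.9-90)))
bot.line_to([.531,-.181,.085],max_speed=.1)
bot.hold(.3)
print(bot.current_clock(),bot.current_ee_pos(),Ro.from_rotvec(bot.current_tool_rot()).as_matrix().round(4))
for n in("scene","top"):
    c=bot.read_camera(n);pickle.dump(c,open(n+"3.pkl","wb"))
    g=np.clip(c["pixels"]*1.7,0,255).astype(np.uint8)
    x,y=(100,180) if n=="scene" else (370,220)
    cv2.imwrite(f"pics/{n}3.png",cv2.resize(g[y:y+120,x:x+150],None,fx=5,fy=5,interpolation=2))
E
```

```text
33.75349217319916 [0.52910847 0.20296801 0.00400983] [ 0.6879545   0.27463551 -0.50230857] [-0.06364013 -0.01037154  0.02516714]
33.79588045882783 [ 1.52971706 -0.13999181 -2.53162719] [-0.0358734   0.06204705 -0.00348549]
8.3333 [ 0.53133502 -0.18120113  0.08556893] [[-1.570e-02 -9.999e-01  9.000e-04]
 [-9.999e-01  1.570e-02 -5.000e-04]
 [ 5.000e-04 -9.000e-04 -1.000e+00]]
```

View pics/scene3.png

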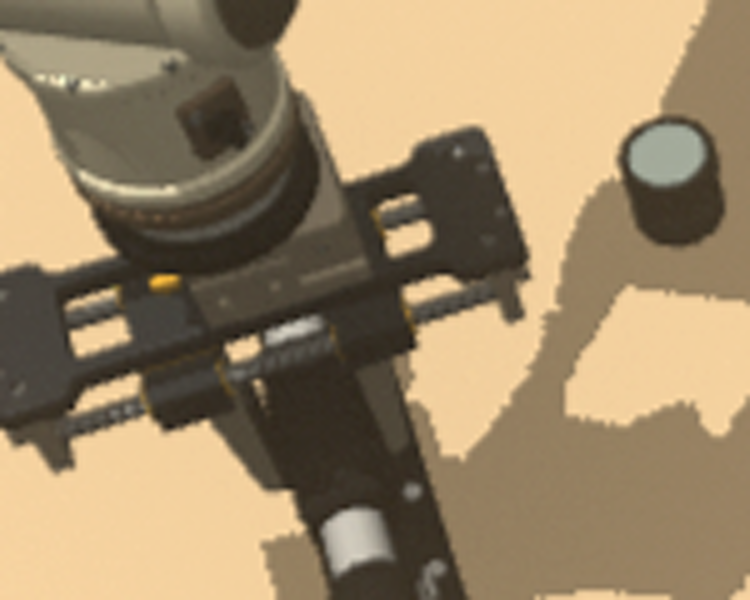

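View pics/top3.png

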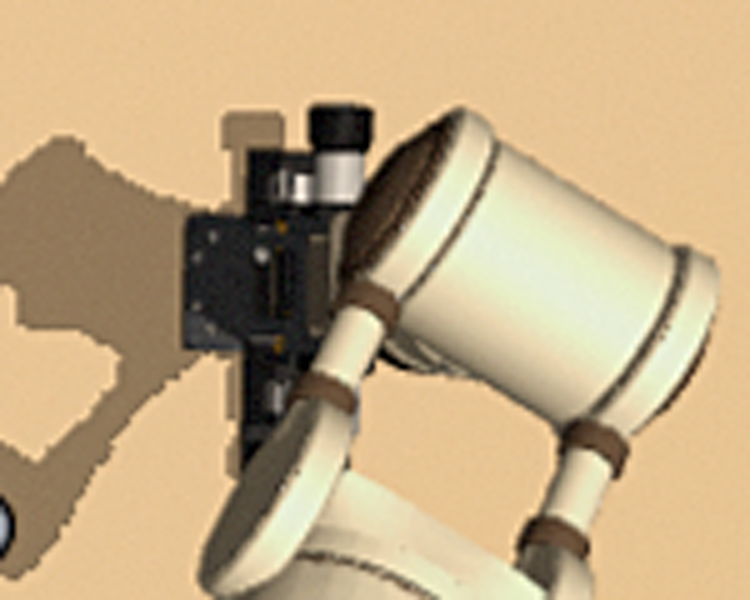

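Both views show the neck and bezel held over the dock, lens towards +x. I'll measure the neck steel in each camera to cancel the camera bias.

```bash
python3 - <<'E'
from h import *
z=.0976
for n,(x,y,w,h) in {"top":(431,240,14,24),"scene":(160,278,22,20)}.items():
    c=pickle.load(open(n+"3.pkl","rb"))
    im=c["pixels"][y:y+h,x:x+w]; hsv=cv2.cvtColor(im,cv2.COLOR_BGR2HSV)
    st=(hsv[...,1]<85)&(hsv[...,2]>70)
    for a,ce,b in blobs(st,(x,y),15): print(n,a,ce,b,onz(c,*ce,z))
    if n=="top":
        print(im[2:24:2,:,1])
        for zz in [z]:
            for p in [(431.7,0),(444.7,0)]: print(onz(c,p[0],247,zz))
    else: print(im[...,1])
E
```

```text
top 82 [437.87804878 255.13414634] [ 3 11  9 10] [ 0.58657986 -0.1859144   0.0976    ]
[[ 71   7   0   1   5   2  11  16  21  11   5   0   0  41]
 [ 70   7   4   2   7  13  18  22  25  20  14  11   1  54]
 [ 71   8   6   5   9   9  15  27  24  19  15  10   0  53]
 [ 84  18   0   9   9  15  17  19  17  12   9   6   0  77]
 [ 53  22  12  31  39  45  51  57  59  55  49  20  68 117]
 [ 21  19  45  74  92 101 114 126 122 115 108  90 114 124]
 [ 15  18  45  73  92  99 114 123 119 112 103  91 123  96]
 [ 93  62  53  73  93 101 116 124 119 112 106  82  46  15]
 [ 92  60  55  76  93 103 118 125 120 116  99  48   7   4]
 [ 61  31  28  44  55  61  71  73  73  74  37   8  11  15]
 [  0   2  17  22  23  20  26  46  38  20  13  12  17  20]]
[ 0.6063559  -0.17072839  0.0976    ]
[ 0.60680205 -0.20269782  0.0976    ]
scene 123 [170.31707317 287.35772358] [ 4  4 14 13] [ 0.581045   -0.18221042  0.0976    ]
[[ 27  27  26  27  27  29  33  32  31  31  30  31  30  28  29  27  27  28
   26  27  41  69]
 [ 28  29  31  32  31  31  30  31  31  30  30  30  28  28  28  28  26  27
   25  27  32  52]
 [ 30  31  
[... 963 characters left out ...]
9 118 117 113 106 100  88  73
   49  32  29  30]
 [ 75  75  75  70  41  52  89 105 112 117 119 119 116 100  81  72  65  63
   56  36  29  30]
 [ 76  75  76  75  43  40  83 103 110 116  92  84  69  55  44  40  38  39
   40  33  29  29]
 [ 75  75  76  76  52  35  79  98 108  89  54  44  35  31  31  31  31  30
   31  31  29  29]
 [ 76  76  76  76  55  33  55  79  67  48  33  31  33  31  31  31  30  32
   30  30  30  29]
 [ 75  75  76  75  71  42  43  51  36  34  33  33  32  33  32  32  32  32
   31  30  30  30]
 [ 75  75  75  76  75  46  34  34  33  33  32  32  34  33  33  32  32  32
   31  30  30  29]
 [ 76  75  75  75  76  53  33  30  32  32  32  32  33  33  31  33  33  32
   31  31  30  31]]
```

The known pose of the held neck shows a y bias of about -4 mm in the top camera. Relative to the dock, both cameras want about +3.5 mm in y and -1 mm in x. I'll apply that, go to just above the lips and look again.

```bash
python3 - <<'E'
from h import *
from workcell import bot
bot.line_to([.5303,-.1777,.085],max_speed=.05)
bot.line_to([.5303,-.1777,.046],max_speed=.08)
bot.hold(.3)
print(bot.current_clock(),bot.current_ee_pos(),bot.current_contact_force(),bot.current_ft_torque())
for n in("scene","top"):
    c=bot.read_camera(n);pickle.dump(c,open(n+"4.pkl","wb"))
    g=np.clip(c["pixels"]*1.9,0,255).astype(np.uint8)
    x,y,w,h=(140,260,70,70) if n=="scene" else (400,235,60,50)
    cv2.imwrite(f"pics/{n}4.png",cv2.resize(g[y:y+h,x:x+w],None,fx=8,fy=8,interpolation=2))
E
```

```text
9.6167 [ 0.53055    -0.17776422  0.04637494] [-0.47681993  0.02788967 -3.05049144] [0.02993756 0.16642429 0.01231333]
```

View pics/scene4.png

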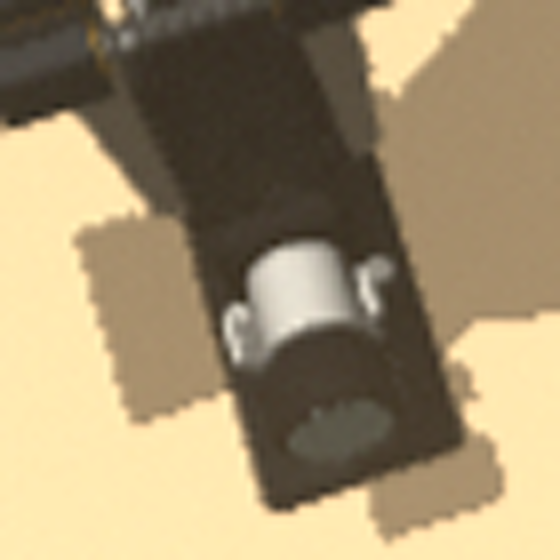

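View pics/top4.png

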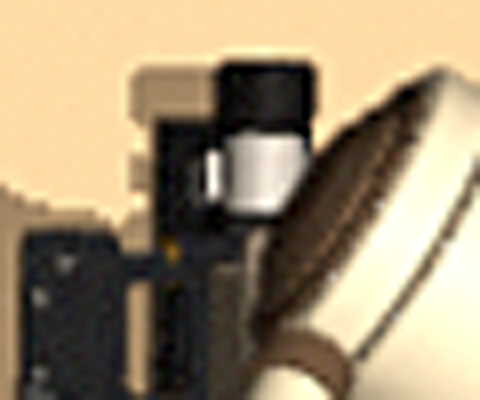

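The scene view shows the neck centred between the lips (lip mid at about crop x 308, steel mid at about 305). In the top view, the lip and neck centres along x agree (crop rows 175 and 174). I'll press down now.

```bash
python3 - <<'E'
from h import *
from workcell import bot
for z in(.038,.034,.030,.026,.022,.020,.0185):
    bot.line_to([.5303,-.1777,z],max_speed=.04)
    print(z,bot.current_ee_pos().round(4),bot.current_contact_force().round(1),bot.current_ft_torque().round(2),round(bot.current_opening()*92,2))
bot.hold(.3)
print(bot.current_clock(),bot.current_ee_pos().round(4),bot.current_contact_force().round(1),bot.current_ft_torque().round(2))
E
```

```text
0.038 [ 0.5308 -0.1784  0.0381] [ 1.4 -3.2 -1.8] [-0.58 -0.12 -0.01] 33.66
0.034 [ 0.5318 -0.1784  0.0356] [ 0.6 -1.   7.2] [-0.08  0.07 -0.01] 33.88
0.03 [ 0.5323 -0.1784  0.0317] [ 2.1 -0.7  4.9] [-0.17 -0.18  0.  ] 33.59
0.026 [ 0.531  -0.1778  0.0262] [ 3.9 -2.4 -1.4] [-0.24 -0.48  0.  ] 33.86
0.022 [ 0.5293 -0.1777  0.0208] [ 2.4 -4.5 -6.8] [-0.71 -0.12  0.01] 33.85
0.02 [ 0.5296 -0.1779  0.0199] [-4.1 -3.5  0.8] [-0.64  0.62  0.01] 33.35
0.0185 [ 0.5296 -0.1779  0.0198] [-8.2 -1.  12.6] [-0.27  1.42  0.01] 33.52
11.8667 [ 0.5296 -0.1778  0.0198] [-8.2 -1.7 11.8] [-0.22  1.43 -0.  ]
```

```bash
python3 - <<'E'
from h import *
from workcell import bot
bot.line_to([.5296,-.1777,.0165],max_speed=.03); bot.hold(.2)
print(bot.current_ee_pos().round(4),bot.current_contact_force().round(1),bot.current_ft_torque().round(2))
bot.line_to([.5296,-.1777,.0197],max_speed=.03); bot.hold(.2)
print(bot.current_ee_pos().round(4),bot.current_contact_force().round(1),bot.current_ft_torque().round(2))
bot.set_gripper(0.62)
print(bot.current_opening(),bot.current_contact_force().round(1))
bot.line_to([.5296,-.1777,.16],max_speed=.12)
bot.goto([.40,.10,.30],bot.current_tool_rot())
print(bot.current_clock())
for n in("scene","top"):
    c=bot.read_camera(n);pickle.dump(c,open(n+"5.pkl","wb"))
    cv2.imwrite(f"pics/{n}5f.png",c["pixels"])
    g=np.clip(c["pixels"]*1.9,0,255).astype(np.uint8)
    x,y,w,h=(130,215,90,115) if n=="scene" else (390,235,80,110)
    cv2.imwrite(f"pics/{n}5.png",cv2.resize(g[y:y+h,x:x+w],None,fx=5,fy=5,interpolation=2))
E
```

```text
[ 0.5297 -0.1779  0.0197] [-12.1   2.   24. ] [0.34 2.15 0.01]
[ 0.5296 -0.1778  0.0199] [-3.4 -2.6  5. ] [-0.45  0.72  0.06]
0.6225456295351428 [ 0.6 -0.3 -0.4]
15.8917
```

View pics/scene5.png

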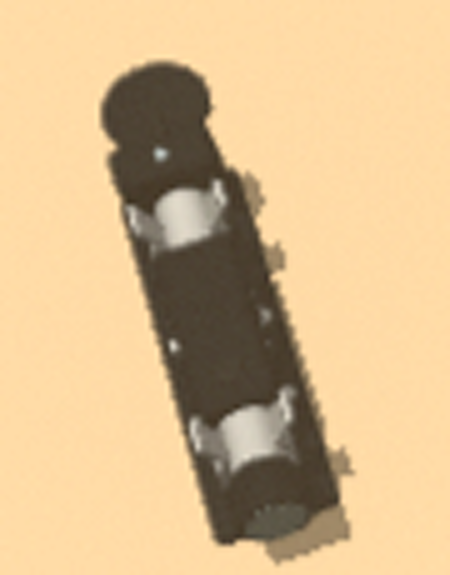

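View pics/top5.png

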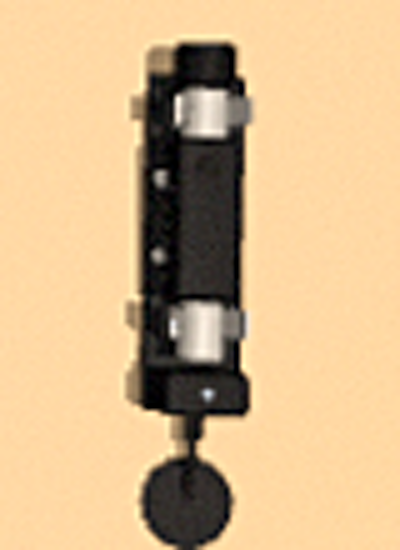

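View pics/scene5f.png

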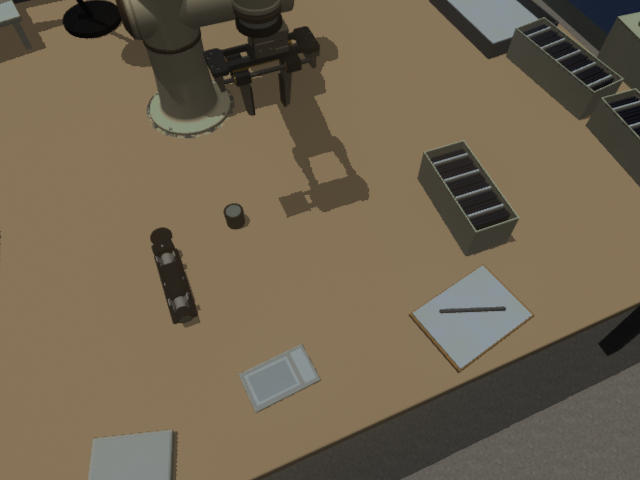

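The torch is in both clips with its tail at the end block, and the bystanders look unmoved. A quick numeric check that it is level and at the right height:

```bash
python3 - <<'E'
from h import *
C={n:pickle.load(open(n+"5.pkl","rb")) for n in("top","scene")}
for n,(x,y,w,h) in {"top":(424,250,16,60),"scene":(150,250,45,65)}.items():
    hsv=cv2.cvtColor(C[n]["pixels"][y:y+h,x:x+w],cv2.COLOR_BGR2HSV)
    for a,c,b in blobs((hsv[...,1]<85)&(hsv[...,2]>95),(x,y),12): print(n,a,c,onz(C[n],*c,.032),onz(C[n],*c,.047))
for n in C:
    a=pickle.load(open(n+"0.pkl","rb"))["pixels"];d=cv2.absdiff(a,C[n]["pixels"]).max(2)
    for nm,(x,y,w,h) in ({"slab":(345,155,65,45),"loupe":(350,312,28,26),"box":(138,200,60,105)} if n=="top" else {"slab":(235,340,90,75),"loupe":(220,200,28,32),"box":(415,140,105,112)}).items(): print(n,nm,(d[y:y+h,x:x+w]>25).sum())
E
```

```text
top 58 [431.25862069 257.17241379] [ 0.58470911 -0.1840239   0.032     ] [ 0.58394167 -0.1807383   0.047     ]
top 68 [430.39705882 301.10294118] [ 0.4722763  -0.18187009  0.032     ] [ 0.4726814  -0.17860696  0.047     ]
scene 76 [166.02631579 258.03947368] [ 0.46720231 -0.1773833   0.032     ] [ 0.47770164 -0.17641966  0.047     ]
scene 75 [179.05333333 301.50666667] [ 0.57875296 -0.17920904  0.032     ] [ 0.58754051 -0.17821738  0.047     ]
top slab 0
top loupe 242
top box 0
scene slab 0
scene loupe 0
scene box 0
```

```bash
python3 - <<'E'
from workcell import bot
bot.job_done(); print(bot.current_clock())
E
```

```text
the job is handed in; nothing more can be done
the job is handed in; nothing more can be done
```

The torch is back on charge: it is pressed into both spring clips with its tail towards the end block. I let go, moved the arm clear and handed the job in at about 16 s on the robot's clock.

- **Pressing in:** The push peaked and then faded as the leaves closed over the steel. The torch then stopped with the TCP at 19.7–19.9 mm, against about 20 mm expected for home. It went no lower when pressed to 24 N, so it stands on the saddles.
- **After release:** Both camera views show steel in both clips, and the height reads about the same at each end, so it is level.
- **Bystanders:** The slab and card box are unchanged in both views. The loupe is unchanged in the scene view. Its patch in the top view did change (242 pixels); I took this to be the arm or its shadow over it, but did not check that picture.
- **Disagreement:** The two cameras differed by 3–5 mm in y. I corrected for this before pressing by measuring the held torch against the dock in each view. The final fixes still differ by about 5 mm in y and x, so the force and the height at which it stopped are the better evidence that it is home.

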